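Fit the keyed handwheel on the screen press spindle

ROBOT

A 6-joint arm with a two-finger parallel gripper is mounted at the origin on the work surface. World frame = base frame: x ahead of the robot, y to its left, z up, the work surface at z = 0. Lengths are in m, angles in degrees, forces in N, time in s.
With the tool pointing down it reaches from about 0.275 to 0.725 m from the base axis. Payload 15.9 kg.
Tool frame: the origin (TCP) lies at the centre of the arm's flange, where the gripper is bolted on; the fingertips stand ctrl.finger_overhang ahead of it and the grasp point (between the pads) lies 155 mm ahead of it (ctrl.finger_overhang is the distance from the TCP to the fingertips, in m); z points along the fingers, y is the line along which they close (so a half turn about z gives the same grasp; the last joint's range is limited). The gripper opens to 85 mm and grips with 20 to 120 N. Pads are 22 mm wide; open, the fingers measure 114 mm over their backs; the gripper's body (76 mm by 85 mm) begins 54 mm behind the grasp point. The pads swing forward as they close: fully open they stand 13 mm farther back than shut.
Start: joints at [-70.015, 12.198, -1.971, 75.831, 0, 90], TCP at [0.171, -0.47, 0.405] pointing down, gripper open.
Joint ranges: [-170.91, 170.91], [-42.67, 98.43], [-65.05, 77.54], [-120.47, 116.71], [-90, 82.35], [-180, 180]. Speed limits (degrees/s): [108.29, 108.29, 136.94, 147.25, 180, 180].

INTERFACE

Orientations are given as [roll, pitch, yaw] about the fixed x, y, z axes, in that order (R = Rz(yaw) Ry(pitch) Rx(roll)).
In Python, from workcell import ctrl gives the robot as it stands.
- The arm moves only by the shell command python3 -m crank 'ROWS' [FORCE]. ROWS is 1 to 5 rows, one to a line, with the numbers parted by commas; each row has 7 numbers: dx, dy, dz in shares of the most that a row can go, 1 being 50 mm, then a rotation vector rx, ry, rz in a scale on which 1.0 is 60 degrees, then the finger opening in m; each row shifts and turns the commanded pose from where the row before left it, along the tool's axes as they then stand; what a row does not reach is not made up. A row lasts 1/10 s, in which the tool goes at most 0.05 m and 8.59 degrees, less where a joint would pass 70% of its speed; a pose out of reach is approached as far as the arm can. The fingers move at their own pace and stop on an object; FORCE is the grip in N (left out, the last holds). Time passes only in rows, so rows that do not move let the fingers close. It prints the time, the measured TCP pose, the force, the opening and the grip force at its end. No shift or turn number may pass 1 either way. Input that does not fit is refused with a message, and nothing moves.
- ctrl.get_state(): the state, without advancing time (a new reading comes with each control period).
- ctrl.get_image(name): name is "side" or "top"; returns a dict with "color" (384x512x3 uint8, blue, green, red), "fx", "fy", "cx", "cy" (pixels), "k1" (the pictures are not rectified: a ray, as slopes to the right and down, at radius r is drawn at 1 + k1 r^2 times it, then the intrinsics apply), "R" (3x3) and "t" (3): a world point X has camera coordinates R X + t. Camera axes: x right, y down, z forward; pixel columns grow to the right and rows downward; lengths in m; the calibration is good to about 2 mm. A picture is of the moment at which its call begins. There is no depth.
- ctrl.job_done(): hands the job in; it is judged then, once.
The state is a dict: "clock": time; "joints": joint angles; "joint_vel": joint speeds; "tau": joint torques, N m; "position": TCP position; "tool_rot": TCP orientation; "ft_force": force on the tool from outside, world axes, zero at the start; "ft_torque": the same for the moment, N m; "width": finger opening in m; "grasp_force": force on a finger pad.
Only numpy, scipy, OpenCV 4.12 (cv2) and the standard library are available. Lean on these libraries where they do the work, as an engineer would, in place of code of your own. Each camera call takes 0.05 s, during which the arm holds its last target. There are 200 camera calls.

TASK

Pick up the black handwheel and fit it on the press's upright spindle: lower it over the spindle, turn it until its keyway finds the brass key, and bring it fully home on the grey bearing block, then let go. Feel for the key with a light touch (never press or knock the wheel on the press with more than 80 N), and leave the orange blocks and the jar where they are.

Things in the scene. Friction and masses are not known exactly. Their poses are not given: they have to be found in the camera images.
- handwheel: Loose black handwheel, about 0.32 kg, 78 mm tall, standing upright, open end down, on brown paper 2 mm thick. Origin: centre of its underside; z up its axis; +x to its keyway. Underside up: aluminium hub sleeve, 60 mm across, 0 to 38 mm; six-lobed disc, 90 mm across, 38 to 46 mm; plain round grip 46 to 78 mm. Orange marks on the disc and the grip's top lie above the keyway.
- wheel_grip (a point): Point on the handwheel's axis 62 mm above its underside, the middle of the round black grip (38 mm in diameter, 32 mm tall), to be gripped from above at any yaw. Axes as the handwheel's.
- wheel_keyway (a point): Point on the handwheel's underside, 22 mm from its axis, in the keyway: a slot 10 mm wide cut through the hub sleeve's wall over its full 38 mm height. It opens into the blind bore, 30.6 mm in diameter and 38 mm deep, open at the underside. Axes as the handwheel's.
- press: Fixed screen press. Origin: on the spindle's axis at table height, z up. A grey bearing block, 68 mm square and 60 mm tall, stands here on a dark plate 12 mm thick; the rest lies to its -y side: two studs with clamps up to 162 mm tall, 125 mm off in -y and 70 mm off in +x and -x, and a screen frame beyond them.
- spindle_seat (a point): Point on the spindle's axis on the bearing block's top face, 60 mm above the table, where the wheel's underside rests when home. Axes as the press's. A brass key 8 mm wide stands out from the spindle to 22 mm from its axis, from this face to its flat top 12 mm above. Its direction is not measured: anywhere within 1.0 rad (57 degrees) either side of this point's +x.
- spindle_tip (a point): Top of the spindle, 32 mm above spindle_seat: vertical, steel, 28 mm in diameter, the last 6 mm tapered to 18 mm. It is locked and cannot turn. A wheel whose keyway is not over the key rests on the key's top, 12 mm above home; within about 0.05 rad either side of the key's direction it can go down. Axes as the press's.
- block_a: Bystander: loose orange 50 mm cube. Origin: centre of its underside.
- block_b: Bystander: another loose orange 50 mm cube. Origin: centre of its underside.
- jar: Bystander: loose yellow ink jar, white cap, 56 mm in diameter, 60 mm tall, on the paper. Origin: centre of its underside.
Things that resemble listed ones, but are neither listed nor needed, are in the scene too. What is shaped like the handwheel but blue is not meant.

How it is judged:
By the outcome, as a careful person would: the job done as asked, in the order asked, and still so for the second after the job is handed in, with the robot touching nothing.
It also fails if it takes over 72 s, if anything falls off the work surface, if the arm or the gripper's body presses on something with over 40 N, if the wrist force passes 120 N, or if a joint passes its speed limit or range.

## Working session

There is one attempt and no reset: what is moved stays moved. The work goes in short steps, Python scripts to look and compute and a shell command to move; the robot and the scene stay as the last step left them, time stands still between calls to the robot, and variables do not carry over. Pictures are saved under pics/ and viewed, at most 10 in all, crops included, and the job is handed in when it is done.

```bash
mkdir -p pics; ls; cat > h.py <<'E'
import numpy as np, cv2
from workcell import ctrl
def ray(im,u,v):
    K=np.array([[im['fx'],0,im['cx']],[0,im['fy'],im['cy']],[0,0,1.]])
    xd=np.array([(u-im['cx'])/im['fx'],(v-im['cy'])/im['fy']]);x=xd.copy()
    for _ in range(30): x=xd/(1+im['k1']*(x@x))
    R=np.array(im['R']);t=np.array(im['t'])
    return -R.T@t, R.T@np.array([x[0],x[1],1.])
def atz(im,u,v,z):
    o,d=ray(im,u,v); return o+d*(z-o[2])/d[2]
def tri(a,pa,b,pb):
    o1,d1=ray(a,*pa);o2,d2=ray(b,*pb)
    s=np.linalg.lstsq(np.stack([d1,-d2],1),o2-o1,rcond=None)[0]
    p,q=o1+d1*s[0],o2+d2*s[1]; return (p+q)/2,np.linalg.norm(p-q)
def proj(im,X):
    c=np.array(im['R'])@np.array(X)+np.array(im['t']); s=c[:2]/c[2]; s=s*(1+im['k1']*(s@s))
    return np.array([im['fx']*s[0]+im['cx'],im['fy']*s[1]+im['cy']])
E
python3 - <<'E'
from h import *
import pickle
s=ctrl.get_state();print(s);print(ctrl.finger_overhang)
ims={n:ctrl.get_image(n) for n in('side','top')}
pickle.dump(ims,open('i0.pkl','wb'))
for n,i in ims.items():
    print(n,{k:np.round(v,4).tolist() for k,v in i.items() if k!='color'}, (-np.array(i['R']).T@i['t']).round(3))
    cv2.imwrite(f'pics/{n}0.png',cv2.resize(i['color'],(800,600),interpolation=cv2.INTER_CUBIC))
E
```

```text
pics
{'clock': 0.0, 'joints': array([-7.00153921e+01,  1.22246302e+01, -2.00610600e+00,  7.58294756e+01,
        9.19110641e-05,  9.00001382e+01]), 'joint_vel': array([-0.04784365, -0.00065371,  0.03909139,  0.01332937,  0.01017101,
        0.03871802]), 'tau': array([ 4.12326030e-03, -6.86165786e+01,  4.87114441e+01,  1.74990704e-02,
        3.20006084e-04, -2.64221221e-06]), 'position': array([ 0.1708413 , -0.46977457,  0.40423234]), 'tool_rot': array([-1.79939788e+02, -9.17657307e-05,  1.99844695e+01]), 'ft_force': array([-1.21797057, -0.54710457,  0.84875754]), 'ft_torque': array([ 0.00360216,  0.03852986, -0.00207379]), 'grasp_force': 0.0, 'width': 0.0853140319374763}
0.1734
side {'fx': 347.1626, 'fy': 347.1626, 'cx': 259.1478, 'cy': 190.4765, 'k1': -0.0878, 'R': [[-0.7431, -0.6692, -0.0026], [-0.4919, 0.5488, -0.6759], [0.4538, -0.501, -0.737]], 't': [0.4854, 0.2026, 0.7593]} [0.116 0.594 0.698]
top {'fx': 443.4336, 'fy': 443.4336, 'cx': 251.8439, 'cy': 194.8682, 'k1': -0.0859, 'R': [[0.0088, -0.9998, 0.0192], [-0.9962, -0.0105, -0.0868], [0.087, -0.0184, -0.996]], 't': [0.1841, 0.4936, 0.9922]} [0.404 0.208 1.028]
```

View pics/side0.png

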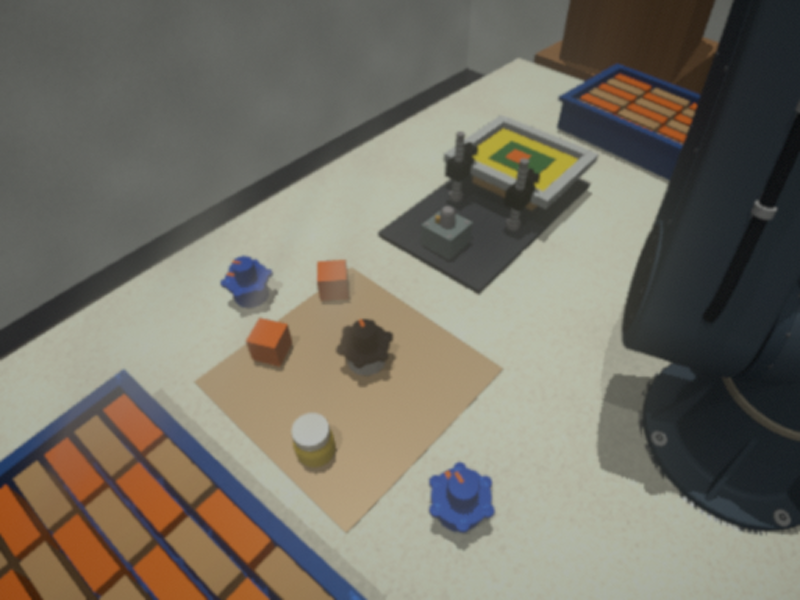

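View pics/top0.png

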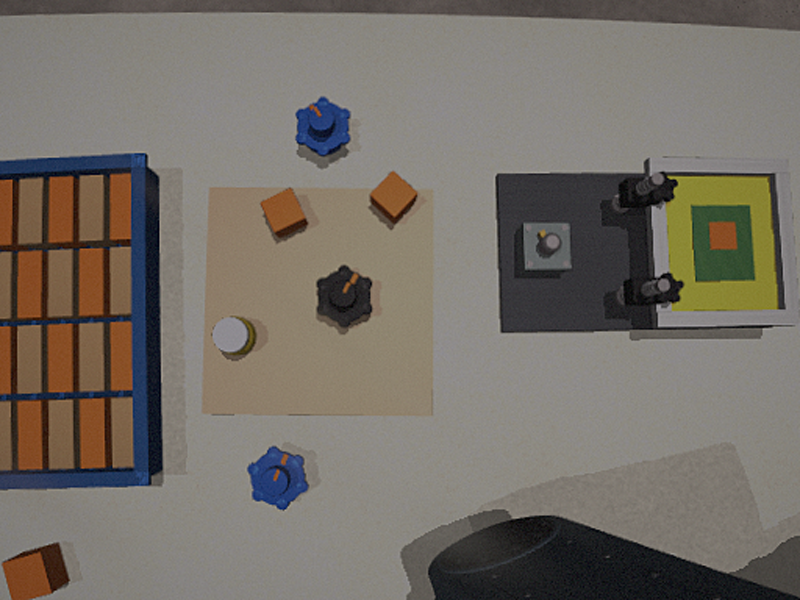

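The top view has the black handwheel at (344,297), blue look-alikes at (322,125) and (278,478), and the spindle at (549,241). Brass shows at about (541,233). In the side view the black wheel is at (366,343) and the spindle at (447,217). I choose the black wheel by its colour and check it in one close crop.

```bash
python3 - <<'E'
from h import *
import pickle
ims=pickle.load(open('i0.pkl','rb'))
def crop(n,u,v,w=50,h=38):
    u0,v0=int(u-w/2),int(v-h/2);print(n,u0,v0)
    return cv2.resize(ims[n]['color'][v0:v0+h,u0:u0+w],None,fx=8,fy=8,interpolation=cv2.INTER_CUBIC)[:300]
c=np.vstack([np.hstack([crop('top',220,190),crop('top',350,155)]),np.hstack([crop('side',234,218),crop('side',286,143)])])
cv2.imwrite('pics/crop1.png',cv2.convertScaleAbs(c,alpha=1.6,beta=20))
E
```

```text
top 195 171
top 325 136
side 209 199
side 261 124
```

View pics/crop1.png

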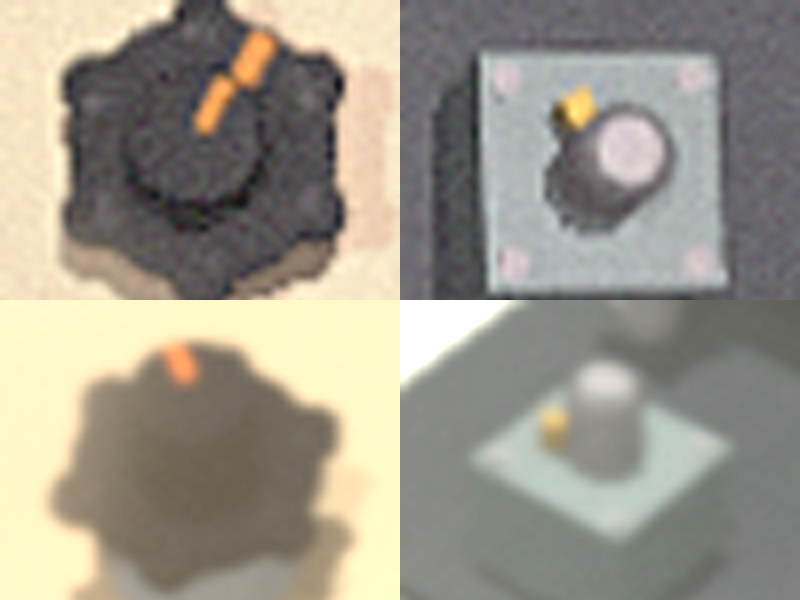

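```bash
python3 - <<'E'
from h import *
import pickle
ims=pickle.load(open('i0.pkl','rb'));T,S=ims['top'],ims['side']
tw=lambda x,y:(195+(x-3.5)/8,171+(y-3.5)/8)
tp=lambda x,y:(325+(x-403.5)/8,136+(y-3.5)/8)
sw=lambda x,y:(209+(x-3.5)/8,199+(y-303.5)/8)
sp=lambda x,y:(261+(x-403.5)/8,124+(y-303.5)/8)
r=lambda *a:[np.round(x,4) for x in a]
print('disc',r(*tri(T,tw(203,148),S,sw(199,466))))
print('griptop from top',r(atz(T,*tw(197,140),.080)), 'disc',r(atz(T,*tw(203,148),.046)))
m=[atz(T,*tw(205,130),.08),atz(T,*tw(225,83),.08),atz(T,*tw(244,76),.048),atz(T,*tw(267,37),.048)]
for x in m:print('mark',r(x))
print('tip',r(*tri(T,tp(632,148),S,sp(607,380))), r(atz(T,*tp(632,148),.092)))
C=[(481,52),(717,54),(727,288),(490,291)]
P=[atz(T,*tp(*c),.06) for c in C];print(r(*P),r(np.mean(P,0)))
e=P[1]-P[0]+P[2]-P[3];print('press -y dir deg',np.degrees(np.arctan2(e[1],e[0])),'size',np.linalg.norm(e)/2)
# side block top corners
C2=[(470,458),(735,445),(615,540)]
for c in C2: print('s',r(atz(S,*sp(*c),.06)))
k=tri(T,tp(579,106),S,sp(555,417));print('key',r(*k),r(atz(T,*tp(580,106),.072),atz(S,*sp(555,412),.072)))
for n,(a,b) in {'blkA':((284,198),None),'blkB':((395,184),None),'jar':((233,335),None)}.items():
    print(n,r(atz(T,a*.64,b*.64,.05) if b else atz(T,a[0]*.64,a[1]*.64,.05)))
E
```

```text
disc [array([0.5015, 0.2602, 0.0449]), np.float64(0.0009)]
griptop from top [array([0.5005, 0.2602, 0.08  ])] disc [array([0.5017, 0.2604, 0.046 ])]
mark [array([0.5032, 0.2581, 0.08  ])]
mark [array([0.5159, 0.253 , 0.08  ])]
mark [array([0.5217, 0.2492, 0.048 ])]
mark [array([0.5327, 0.243 , 0.048 ])]
tip [array([ 0.5759, -0.0282,  0.0929]), np.float64(0.0002)] [array([ 0.5761, -0.0284,  0.092 ])]
[array([0.6085, 0.0058, 0.06  ]), array([ 0.6091, -0.061 ,  0.06  ]), array([ 0.543 , -0.0627,  0.06  ]), array([0.5412, 0.004 , 0.06  ])] [array([ 0.5754, -0.0285,  0.06  ])]
press -y dir deg -88.99523690410287 size 0.06674958758497067
s [array([0.6091, 0.0054, 0.06  ])]
s [array([ 0.5431, -0.0637,  0.06  ])]
s [array([0.5429, 0.0052, 0.06  ])]
key [array([ 0.5906, -0.0184,  0.0744]), np.float64(0.0006)] [array([ 0.5913, -0.0191,  0.072 ]), array([ 0.5939, -0.0231,  0.072 ])]
blkA [array([0.6411, 0.3482, 0.05  ])]
blkB [array([0.6636, 0.1888, 0.05  ])]
jar [array([0.4435, 0.4157, 0.05  ])]
```

Two-view heights agree with the text: disc 45 mm (expected 40–48) and spindle tip 93 mm (expected 92).

| Item | x | y | Direction |
|---|---|---|---|
| Wheel | 0.501 | 0.260 | keyway ≈ -28.5° |
| Spindle | 0.5757 | -0.0284 | key ≈ +33° |

Next I turn the tool to yaw 50 and travel to the wheel.

Units first: shifts go in shares of 50 mm and turns go in shares of 60 degrees. So -7.5 degrees / 60 = -0.125.

```bash
python3 -m crank '0,0,0,0,0,-0.125,0.085
0,0,0,0,0,-0.125,0.085
0,0,0,0,0,-0.125,0.085
0,0,0,0,0,-0.125,0.085' 40
python3 -m crank '0.76,-0.22,0,0,0,0,0.085
0.76,-0.22,0,0,0,0,0.085
0.76,-0.22,0,0,0,0,0.085
0.76,-0.22,0,0,0,0,0.085
0.76,-0.22,0,0,0,0,0.085'
python3 -c "
from workcell import ctrl;print(ctrl.get_state()['joints'])"
```

```text
clock: 0.5
position: [0.1708, -0.4698, 0.4044]
tool_rot: [-180.0, -0.0, 50.3]
ft_force: [0.1, 0.6, 0.8]
width: 0.0851
grasp_force: 0.0
clock: 1.0
position: [0.2511, -0.2875, 0.4045]
tool_rot: [-180.0, -0.0, 50.0]
ft_force: [0.8, -0.2, 0.4]
width: 0.0847
grasp_force: 0.0
[-4.88712940e+01 -1.70904732e+00 -1.74630905e+01  7.42642016e+01
  4.08631368e-03  8.11748170e+01]
```

Scaled: 0.038 m is 0.76, -0.011 m is -0.22.

```bash
python3 -m crank '0.76,-0.22,0,0,0,0,0.085
0.76,-0.22,0,0,0,0,0.085
0.76,-0.22,0,0,0,0,0.085
0.76,-0.22,0,0,0,0,0.085
0.76,-0.22,0,0,0,0,0.085'
python3 -m crank '0.76,-0.22,0,0,0,0,0.085
0.76,-0.22,0,0,0,0,0.085
0.76,-0.22,0,0,0,0,0.085
0.76,-0.22,0,0,0,0,0.085
0.76,-0.22,0,0,0,0,0.085' | head -3
python3 -m crank '0.76,-0.22,0,0,0,0,0.085
0.76,-0.22,0.4,0,0,0,0.085
0.76,-0.22,0.6,0,0,0,0.085
0,0,0.6,0,0,0,0.085
0,0,0,0,0,0,0.085'
python3 - <<'E'
from h import *
s=ctrl.get_state();p=np.array(s['position']);y=np.radians(s['tool_rot'][2]);d=np.array([.5012,.2603])-p[:2]
print(s['tool_rot'],'dx',d@[np.cos(y),np.sin(y)],'dy',d@[np.sin(y),-np.cos(y)],'dz',p[2]-.2254,s['joints'])
E
```

```text
clock: 1.5
position: [0.3311, -0.1065, 0.4047]
tool_rot: [180.0, -0.0, 50.0]
ft_force: [0.8, -0.7, -0.6]
width: 0.0851
grasp_force: 0.0
clock: 2.0
position: [0.4112, 0.0745, 0.4046]
tool_rot: [-180.0, 0.0, 50.0]
clock: 2.5
position: [0.4579, 0.1816, 0.3211]
tool_rot: [-179.8, 0.3, 50.1]
ft_force: [0.3, -0.9, 0.1]
width: 0.085
grasp_force: 0.0
[-179.82107116    0.33850848   50.07572039] dx 0.08817148078879283 dy -0.0172722680880517 dz 0.09566702955106249 [ 2.16354555e+01  1.33613253e+01 -1.27412534e+01  6.42802896e+01
 -3.87592388e-03  1.51560277e+02]
```

Scaled: 0.03 m is 0.6, 0.028 m is 0.56.

```bash
python3 -m crank '0.6,-0.12,0,0,0,0,0.085
0.6,-0.12,0,0,0,0,0.085
0.56,-0.1,0.4,0,0,0,0.085
0,0,0.5,0,0,0,0.085
0,0,0,0,0,0,0.085'
python3 -m crank '0,0,0,0,0,0,0.085
0,0,0,0,0,0,0.085'|head -0
python3 - <<'E'
from h import *
import pickle
ims={n:ctrl.get_image(n) for n in('side','top')};pickle.dump(ims,open('i1.pkl','wb'))
s=ctrl.get_state();p=np.array(s['position']);y=np.radians(s['tool_rot'][2]);d=np.array([.5012,.2603])-p[:2]
print(s['tool_rot'],'dx',d@[np.cos(y),np.sin(y)],'dy',d@[np.sin(y),-np.cos(y)],'dz',p[2]-.2254,s['joints'])
E
```

```text
clock: 3.0
position: [0.502, 0.259, 0.2783]
tool_rot: [-179.9, 0.2, 50.0]
ft_force: [-0.4, -0.6, -0.1]
width: 0.085
grasp_force: 0.0
[ 1.79953082e+02 -1.11370160e-01  4.99471535e+01] dx -0.0003185624676134071 dy -0.001956863943902665 dz 0.05599811241650532 [ 2.72746331e+01  2.27404504e+01 -5.63097977e+00  6.15077210e+01
 -3.62826613e-04  1.57327525e+02]Exception ignored on flushing sys.stdout:
BrokenPipeError: [Errno 32] Broken pipe
```

Scaled: 0.02 m is 0.4, -0.002 m is -0.04.

```bash
python3 -m crank '0,-0.04,0.4,0,0,0,0.085
0,0,0.4,0,0,0,0.085
0,0,0.3,0,0,0,0.085
0,0,0,0,0,0,0.085
0,0,0,0,0,0,0.085'
python3 -m crank '0,0,0,0,0,0,0
0,0,0,0,0,0,0
0,0,0,0,0,0,0
0,0,0,0,0,0,0
0,0,0,0,0,0,0' 50
python3 -m crank '0,0,0,0,0,0,0
0,0,0,0,0,0,0' 50
```

```text
clock: 3.8
position: [0.5013, 0.2608, 0.2257]
tool_rot: [180.0, -0.0, 50.0]
ft_force: [-0.6, -0.6, 1.1]
width: 0.0852
grasp_force: 0.0
clock: 4.3
position: [0.5013, 0.261, 0.2254]
tool_rot: [180.0, -0.1, 50.0]
ft_force: [-0.1, -0.9, 6.6]
width: 0.0367
grasp_force: 49.4
clock: 4.5
position: [0.5013, 0.261, 0.2254]
tool_rot: [180.0, -0.1, 50.0]
ft_force: [-0.4, -1.7, 6.8]
width: 0.0368
grasp_force: 49.4
```

Scaled: -0.04 m is -0.8, -0.03 m is -0.6.

```bash
python3 -m crank '0,0,-0.2,0,0,0,0
0,0,-0.6,0,0,0,0
0,0,-0.8,0,0,0,0
0,0,-0.8,0,0,0,0
0,0,-0.2,0,0,0,0'
python3 -m crank '-0.44,0.6,0,0,0,0,0
-0.44,0.6,0,0,0,0,0
-0.44,0.6,0,0,0,0,0
-0.44,0.6,0,0,0,0,0
-0.44,0.6,0,0,0,0,0' | tail -5
python3 -m crank '-0.44,0.6,0,0,0,0,0
-0.44,0.6,0,0,0,0,0
0,0,0,0,0,0,0
0,0,0,0,0,0,0'
python3 - <<'E'
from h import *
s=ctrl.get_state();p=np.array(s['position']);y=np.radians(s['tool_rot'][2]);d=np.array([.5757,-.0284])-p[:2]
print(s['tool_rot'],'dx',d@[np.cos(y),np.sin(y)],'dy',d@[np.sin(y),-np.cos(y)],s['joints'])
E
```

```text
clock: 5.0
position: [0.5016, 0.2612, 0.3595]
tool_rot: [179.9, -0.3, 50.0]
ft_force: [1.2, 0.4, -3.3]
width: 0.0367
grasp_force: 51.2
position: [0.5451, 0.0787, 0.3543]
tool_rot: [-180.0, 0.0, 50.0]
ft_force: [0.4, 0.3, -3.0]
width: 0.0368
grasp_force: 51.2
clock: 5.9
position: [0.5628, 0.0072, 0.3542]
tool_rot: [-179.9, 0.0, 49.9]
ft_force: [0.4, 1.0, -3.3]
width: 0.0366
grasp_force: 51.3
[-1.79941371e+02  3.59888320e-02  4.98874043e+01] dx -0.018894900911110006 dy 0.032840664044593015 [7.31158491e-01 2.04178454e+01 1.76156838e+00 7.14116118e+01
 1.11175682e-02 1.30843766e+02]
```

Scaled: 0.0165 m is 0.33, -0.0095 m is -0.19, -8 degrees / 60 = -0.1333.

```bash
python3 -m crank '-0.19,0.33,0,0,0,0,0
-0.19,0.33,0,0,0,0,0
0,0,0,0,0,-0.1333,0
0,0,0,0,0,-0.1333,0
0,0,0,0,0,-0.1333,0' | head -0 2>/dev/null
python3 -m crank '0,0,0,0,0,-0.1333,0
0,0,0,0,0,-0.1333,0
0,0,0,0,0,-0.1333,0
0,0,0,0,0,-0.1333,0
0,0,0,0,0,-0.0667,0' | head -3
python3 -m crank '0,0,0,0,0,0,0
0,0,0,0,0,0,0
0,0,0,0,0,0,0'
python3 - <<'E'
from h import *
import pickle
ims={n:ctrl.get_image(n) for n in('side','top')};pickle.dump(ims,open('i2.pkl','wb'))
s=ctrl.get_state();p=np.array(s['position']);y=np.radians(s['tool_rot'][2]);d=np.array([.5757,-.0284])-p[:2]
print(p,s['tool_rot'],'dx',d@[np.cos(y),np.sin(y)],'dy',d@[np.sin(y),-np.cos(y)],s['joints'][5])
out=[]
for n in('top','side'):
    im=ims[n];u,v=proj(im,[p[0],p[1],p[2]-.2234+.03]);u0,v0=int(u-40),int(v-60);print(n,u0,v0)
    out.append(cv2.resize(im['color'][v0:v0+120,u0:u0+80],None,fx=5,fy=5,interpolation=cv2.INTER_CUBIC))
cv2.imwrite('pics/c2.png',cv2.convertScaleAbs(np.hstack(out),alpha=1.5,beta=20))
E
```

```text
clock: 6.9
position: [0.5757, -0.0266, 0.3545]
tool_rot: [-180.0, -0.0, 110.4]
clock: 7.2
position: [0.5759, -0.0274, 0.3546]
tool_rot: [-180.0, -0.0, 109.9]
ft_force: [0.7, -0.1, -3.1]
width: 0.0368
grasp_force: 51.6
[ 0.57588391 -0.02762352  0.3546967 ] [-1.79995916e+02 -5.73816415e-03  1.09936238e+02] dx -0.0006672440070042637 dy -0.00043764778715623363 67.3166331691623
top 321 88
side 247 53Exception ignored on flushing sys.stdout:
BrokenPipeError: [Errno 32] Broken pipe
```

View pics/c2.png

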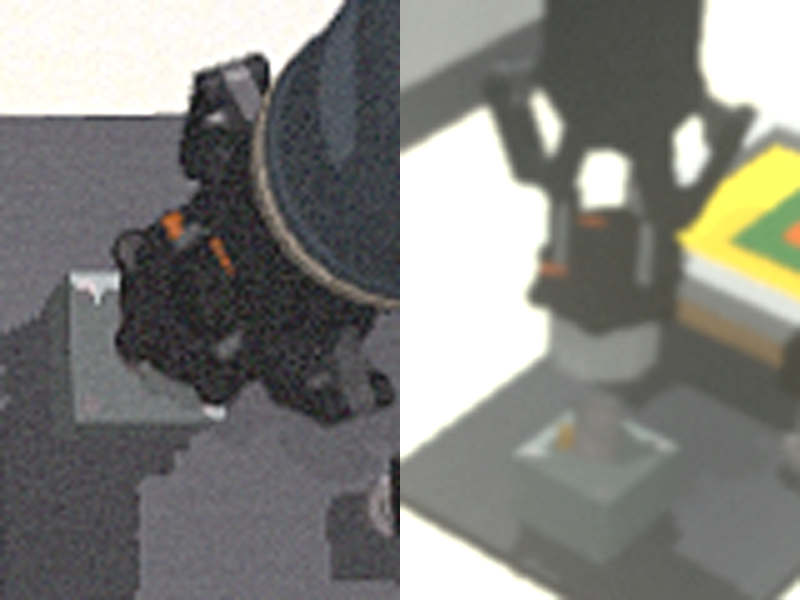

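The wheel hangs upright right over the spindle; the disc mark is at crop (172,224) and the grip mark at (222,258). I use these to check the keyway heading.

```bash
python3 - <<'E'
from h import *
import pickle
ims=pickle.load(open('i2.pkl','rb'));T,S=ims['top'],ims['side']
p=np.array([.5759,-.0276,.3547]);zb=p[2]-.2234
for (x,y),z in (((173,225),.046),((164,213),.046),((222,257),.078),((230,272),.078),((213,242),.078)):
    X=atz(T,321+(x-2)/5,88+(y-2)/5,zb+z);d=X[:2]-p[:2];print(X.round(4),np.hypot(*d).round(4),np.degrees(np.arctan2(d[1],d[0])).round(1))
# sleeve side silhouettes: axis x in side at bottom
for dz in(0,.036): print(proj(S,[p[0],p[1],zb+dz]),'expected crop x',400+(proj(S,[p[0],p[1],zb+dz])[0]-247)*5+2)
print('spindle tip exp x',400+(proj(S,[.5757,-.0284,.092])[0]-247)*5+2, 53)
c=S['color'][53:173,247:327].astype(int)
for r in(66,68,70,72):print(r,c[r,26:56].sum(1)//3)
for r in(82,85,88):print(r,c[r,30:52].sum(1)//3)
E
```

```text
[ 0.6033 -0.0108  0.1773] 0.0322 31.4
[ 0.6081 -0.0073  0.1773] 0.0381 32.2
[ 0.5838 -0.0213  0.2093] 0.0101 38.7
[ 0.5781 -0.0242  0.2093] 0.004 57.0
[ 0.5895 -0.0179  0.2093] 0.0167 35.4
[287.00303365 122.42807367] expected crop x 602.015168240353
[287.74217853 111.31182284] expected crop x 605.7108926726191
spindle tip exp x 599.3541800960177 53
66 [180 178 164 133  97  83  82  80  80  76  67  56  51  48  51  55  64  69
  71  72  75  77  75  76  73  63  51  45  44  44]
68 [181 178 161 127  95  86  84  83  82  82  81  81  79  78  79  81  81  80
  81  81  82  80  78  77  74  62  50  46  44  44]
70 [177 167 144 107  85  84  86  87  86  85  85  84  84  83  83  83  82  82
  81  82  81  79  78  75  71  59  47  45  44  43]
72 [127  97  80  74  75  80  85  86  87  88  88  85  84  83  83  83  83  82
  82  83  82  80  76  72  64  53  47  45  44  44]
82 [71 72 77 83 79 70 69 71 73 71 73 72 69 66 63 62 58 56 59 60 61 60]
85 [96 94 87 84 79 72 71 70 73 72 72 70 69 68 71 81 87 86 77 70 64 60]
88 [85 76 72 71 70 72 73 75 74 72 70 69 68 65 65 64 66 70 75 76 79 90]
```

Scaled: 0.015 m is 0.3, -0.0007 m is -0.014.

```bash
python3 -m crank '-0.014,-0.008,0.3,0,0,0,0
0,0,0.3,0,0,0,0
0,0,0.1,0,0,0,0
0,0,0,0,0,0,0'
python3 -m crank '0,0,0.08,0,0,0,0
0,0,0.08,0,0,0,0
0,0,0,0,0,0,0'
python3 -m crank '0,0,0.06,0,0,0,0
0,0,0.06,0,0,0,0
0,0,0,0,0,0,0'
```

```text
clock: 7.7
position: [0.5756, -0.0286, 0.3192]
tool_rot: [-179.9, -0.0, 110.0]
ft_force: [-0.6, 0.5, -2.5]
width: 0.0365
grasp_force: 51.7
clock: 8.0
position: [0.5758, -0.0286, 0.3115]
tool_rot: [-180.0, -0.0, 110.0]
ft_force: [-1.2, -0.1, -3.7]
width: 0.037
grasp_force: 51.7
clock: 8.3
position: [0.5757, -0.0286, 0.3053]
tool_rot: [-180.0, -0.0, 110.0]
ft_force: [0.8, -0.7, -3.0]
width: 0.0366
grasp_force: 51.7
```

Clean entry, underside about 82 mm. Lowering gently to the key.

Scaled: 0.003 m is 0.06.

```bash
python3 -m crank '0,0,0.06,0,0,0,0
0,0,0.06,0,0,0,0
0,0,0,0,0,0,0'
python3 -m crank '0,0,0.04,0,0,0,0
0,0,0.02,0,0,0,0
0,0,0,0,0,0,0'
python3 -m crank '0,0,0.02,0,0,0,0
0,0,0,0,0,0,0'
```

```text
clock: 8.6
position: [0.5757, -0.0286, 0.2992]
tool_rot: [-180.0, -0.0, 110.0]
ft_force: [0.4, -0.6, -3.8]
width: 0.0368
grasp_force: 51.7
clock: 8.9
position: [0.5758, -0.0286, 0.2966]
tool_rot: [-180.0, -0.0, 110.0]
ft_force: [0.3, -0.2, -3.4]
width: 0.0367
grasp_force: 51.7
clock: 9.1
position: [0.5758, -0.0286, 0.2956]
tool_rot: [-180.0, -0.0, 110.0]
ft_force: [-0.3, -0.3, -3.1]
width: 0.0368
grasp_force: 51.7
```

Scaled: 0.001 m is 0.02.

```bash
python3 -m crank '0,0,0.02,0,0,0,0
0,0,0,0,0,0,0'
python3 -m crank '0,0,0.02,0,0,0,0
0,0,0,0,0,0,0'
```

```text
clock: 9.3
position: [0.5758, -0.0286, 0.2946]
tool_rot: [-180.0, -0.0, 110.0]
ft_force: [0.6, 0.3, -3.6]
width: 0.0365
grasp_force: 51.7
clock: 9.5
position: [0.5758, -0.0286, 0.2936]
tool_rot: [-180.0, -0.0, 110.0]
ft_force: [0.6, -0.5, -3.6]
width: 0.0366
grasp_force: 51.7
```

Scaled: 0.001 m is 0.02.

```bash
python3 -m crank '0,0,0.02,0,0,0,0
0,0,0,0,0,0,0'
python3 -m crank '0,0,0.02,0,0,0,0
0,0,0,0,0,0,0'
```

```text
clock: 9.7
position: [0.5758, -0.0286, 0.2926]
tool_rot: [-180.0, -0.0, 110.0]
ft_force: [-0.9, -0.8, -3.6]
width: 0.0367
grasp_force: 51.7
clock: 9.9
position: [0.5758, -0.0286, 0.2916]
tool_rot: [-180.0, -0.0, 110.0]
ft_force: [0.1, -0.3, -3.9]
width: 0.0368
grasp_force: 51.7
```

No contact 4 mm below the key-top height, so the keyway appears to be over the key. Continuing down in small steps.

```bash
python3 -m crank '0,0,0.02,0,0,0,0
0,0,0.02,0,0,0,0
0,0,0,0,0,0,0'
python3 -m crank '0,0,0.02,0,0,0,0
0,0,0.02,0,0,0,0
0,0,0,0,0,0,0'
python3 -m crank '0,0,0.02,0,0,0,0
0,0,0.02,0,0,0,0
0,0,0,0,0,0,0'
python3 -c "
from workcell import ctrl;print(ctrl.get_state()['ft_torque'])"
```

```text
clock: 10.2
position: [0.5758, -0.0286, 0.2895]
tool_rot: [-180.0, -0.0, 110.0]
ft_force: [0.4, 0.4, -3.4]
width: 0.0365
grasp_force: 51.7
clock: 10.5
position: [0.5758, -0.0286, 0.2875]
tool_rot: [-180.0, -0.0, 110.0]
ft_force: [0.5, 0.3, -3.6]
width: 0.0366
grasp_force: 51.7
clock: 10.8
position: [0.5758, -0.0286, 0.2855]
tool_rot: [-180.0, -0.0, 110.0]
ft_force: [1.1, 0.5, -2.5]
width: 0.0363
grasp_force: 51.7
[-0.02075115  0.03070398 -0.00680856]
```

Scaled: 0.001 m is 0.02.

```bash
python3 -m crank '0,0,0.02,0,0,0,0
0,0,0,0,0,0,0'
python3 -m crank '0,0,0.02,0,0,0,0
0,0,0,0,0,0,0'
python3 -m crank '0,0,0.01,0,0,0,0
0,0,0,0,0,0,0'
```

```text
clock: 11.0
position: [0.5758, -0.0286, 0.2846]
tool_rot: [-180.0, -0.0, 110.0]
ft_force: [-0.2, 0.1, -3.9]
width: 0.0364
grasp_force: 51.7
clock: 11.2
position: [0.5758, -0.0286, 0.2836]
tool_rot: [-180.0, -0.0, 110.0]
ft_force: [-0.9, -0.5, -3.0]
width: 0.0368
grasp_force: 51.7
clock: 11.4
position: [0.5758, -0.0286, 0.2834]
tool_rot: [180.0, 0.0, 110.0]
ft_force: [-0.1, 0.6, 1.0]
width: 0.0364
grasp_force: 52.0
```

Contact came at the predicted home height, 0.2834. A small extra press, then release and withdraw.

Scaled: 0.0005 m is 0.01.

```bash
python3 -m crank '0,0,0.01,0,0,0,0
0,0,0,0,0,0,0'
python3 -m crank '0,0,0,0,0,0,0.085
0,0,0,0,0,0,0.085
0,0,0,0,0,0,0.085
0,0,0,0,0,0,0.085
0,0,0,0,0,0,0.085'
python3 -m crank '0,0,0,0,0,0,0.085
0,0,-0.2,0,0,0,0.085
0,0,-0.6,0,0,0,0.085
0,0,-0.8,0,0,0,0.085
0,0,-0.8,0,0,0,0.085'
```

```text
clock: 11.6
position: [0.5759, -0.0286, 0.2834]
tool_rot: [180.0, 0.0, 110.0]
ft_force: [-2.1, 0.1, 7.8]
width: 0.0368
grasp_force: 52.6
clock: 12.1
position: [0.5758, -0.0286, 0.2827]
tool_rot: [-180.0, -0.0, 110.0]
ft_force: [-0.4, -0.2, 0.7]
width: 0.0851
grasp_force: 0.0
clock: 12.6
position: [0.5754, -0.0286, 0.4048]
tool_rot: [-180.0, -0.0, 110.0]
ft_force: [1.1, -0.0, -0.5]
width: 0.085
grasp_force: 0.0
```

Moving aside (world +y, -x) so the top camera sees it, then checking.

Scaled: 0.04 m is 0.8, 0.03 m is 0.6.

```bash
python3 -m crank '0.6,0.2,0,0,0,0,0.085
0.8,-0.2,0,0,0,0,0.085
0.8,0,0,0,0,0,0.085
0.8,0,0,0,0,0,0.085
0,0,0,0,0,0,0.085'
python3 -m crank '0,0,0,0,0,0,0.085
0,0,0,0,0,0,0.085'|tail -3
python3 - <<'E'
from h import *
import pickle
ims={n:ctrl.get_image(n) for n in('side','top')};pickle.dump(ims,open('i3.pkl','wb'))
out=[]
for n in('top','side'):
    im=ims[n];u,v=proj(im,[.5757,-.0284,.1]);u0,v0=int(u-40),int(v-60);print(n,u0,v0, 'home grip top', proj(im,[.5757,-.0284,.138])-[u0,v0],'at12up',proj(im,[.5757,-.0284,.150])-[u0,v0])
    out.append(cv2.resize(im['color'][v0:v0+120,u0:u0+80],None,fx=5,fy=5,interpolation=cv2.INTER_CUBIC))
cv2.imwrite('pics/c3.png',cv2.convertScaleAbs(np.hstack(out),alpha=1.5,beta=20))
cv2.imwrite('pics/t3.png',ims['top']['color'])
E
```

```text
clock: 13.1
position: [0.5231, 0.1157, 0.4038]
tool_rot: [179.9, -0.0, 110.2]
ft_force: [0.5, -0.4, -0.9]
width: 0.0854
grasp_force: 0.0
ft_force: [0.2, 0.5, 0.5]
width: 0.0848
grasp_force: 0.0
top 314 93 home grip top [45.08451637 57.27862464] at12up [46.61214962 56.17682862]
side 246 71 home grip top [41.38146976 49.30256129] at12up [41.62822993 45.62719755]
```

View pics/c3.png

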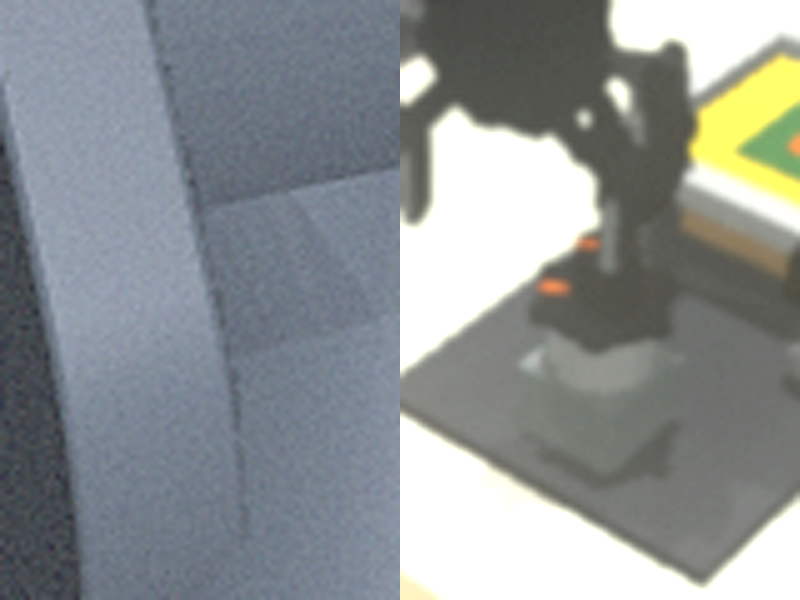

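View pics/t3.png

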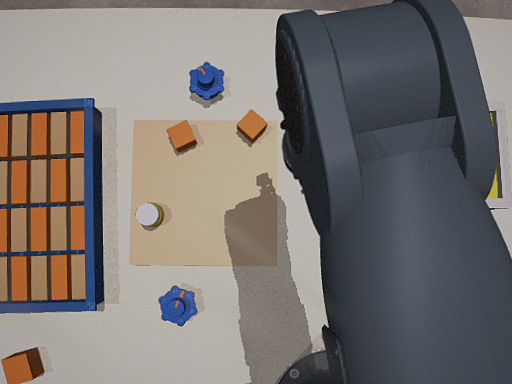

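The side crop shows the sleeve sitting on the block. The grip-top mark is at (590,243) against an expected home top of (607,246). The top view shows the arm over the press, with the orange blocks at (181,136) and (252,127) and the jar at (149,214) unmoved.

```bash
python3 -c "
from workcell import ctrl;print(ctrl.job_done())"
```

```text
the job is handed in; nothing more can be done
None
```

The black handwheel is fully home on the bearing block with its keyway over the key, and it has been released. The keyway was aligned from the camera measurements, so it went straight on without a turning search. The peak contact force I read was about 8 N. The blocks and jar look unmoved, and the job was handed in at about 13 s (no verdict was returned).

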